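Switch on the soldering bench in the safe order

ROBOT

A 7-joint arm with a two-finger parallel gripper is mounted at the origin on the work surface. World frame = base frame: x ahead of the robot, y to its left, z up, the work surface at z = 0. Lengths are in m, angles in rad, forces in N, time in s.
With the tool pointing down it reaches from about 0.4 to 0.875 m from the base axis. Payload 6.5 kg.
Tool frame: the origin (TCP) lies at the very end of the fingers, on their centre line; the grasp point (between the pads) lies 19 mm behind it; z points along the fingers, y is the line along which they close (so a half turn about z gives the same grasp; the last joint's range is limited). The gripper opens to 88 mm and grips with 3 to 60 N. Pads are 18 mm wide; open, the fingers measure 123 mm over their backs; the gripper's body (75 mm by 187 mm) begins 45 mm behind the grasp point.
Start: joints at [-1.223, 0.536, -0.004, 1.538, 0.003, 1.067, -0.071], TCP at [0.261, 0.595, 0.239] pointing down, gripper open.
Joint ranges: [-2.7, 2.7], [-0.37, 2.16], [-1.27, 1.26], [0.24, 2.4], [-1.31, 4.45], [0.19, 1.91], [-2.76, 2.76]. Speed limits (rad/s): [2.39, 2.39, 3.14, 3.14, 3.14, 3.14, 3.14].

INTERFACE

Orientations are given as a unit quaternion [w, x, y, z].
In Python, from cell import manip, get_image, camera_info, workorder gives the robot as it stands.
- The arm moves only by the tool servo_tool, never from a script. Its argument "commands" is a list of rows, each a list of 7 numbers: the turn, a rotation vector about the tool's x, y, z each as a share of 0.1 rad, from -1 to 1, then the shift along the tool's x, y, z each as a share of 0.05 m, from -1 to 1, then the opening, from 0 (shut) to 1 (fully open). A call has exactly 8 rows; each row shifts and turns the commanded pose from where the row before left it, along the tool's axes as they then stand; what a row does not reach is not made up. A row lasts 1/8 s, in which the tool goes at most 62.5 mm and 10.7 degrees, less where a joint would pass 70% of its speed; a pose out of reach is approached as far as the arm can. A call with a number of a shift or a turn outside -1 to 1 is refused whole. A call with a gripper value outside its range is refused whole. The fingers move at their own pace and stop on an object; "grip_force" is the grip in N (left out, the last holds). Time passes only in rows, so rows that do not move let the fingers close, or fill a call up. It gives the time, the measured TCP pose, the force, the opening and the grip force at its end, in the units of the state.
- manip.get_state(): the state, without advancing time (a new reading comes with each control period).
- get_image(name): name is "side" or "top" or "wrist"; returns the picture (384x512x3 uint8, red, green, blue); there is no depth.
- camera_info(name): a dict with "intrinsics" (3x3 intrinsics, pixels), "extrinsics" (4x4, takes a point from world to camera coordinates); the wrist camera has in their place "tool_from_camera" (4x4, takes a point from camera to tool coordinates, whose origin is the TCP and whose axes are the flange's). Camera axes: x right, y down, z forward; pixel columns grow to the right and rows downward; lengths in m; the calibration is good to about 2 mm. The wrist camera is an equidistant fisheye: a pixel r from the principal point sees the ray r / f radians off the axis. A picture is of the moment at which its call begins: read the wrist's pose just before it. camera_info takes no time and is no camera call.
- workorder.job_done(): hands the job in; it is judged then, once.
The state is a dict: "time": time; "joints": joint angles; "dq": joint speeds; "effort": joint torques, N m; "tool_pos": TCP position; "tcp_rot": TCP orientation; "contact_force": force on the tool from outside, world axes, zero at the start; "wrist_torque": the same for the moment, N m; "grip_width": finger opening in m; "grasp_force": force on a finger pad.
Only numpy, scipy, OpenCV 4.12 (cv2) and the standard library are available. Lean on these libraries where they do the work, as an engineer would, in place of code of your own. Each camera call takes 0.05 s, during which the arm holds its last target. There are 200 camera calls.

TASK

Switch the soldering bench on in the safe order: with a light fingertip press, push the green button (fume extraction) fully down, then the yellow one (microscope light), then the red one (soldering iron); each stays down by itself. Leave the blue button up, and do not pick up, grip or shove the switch boxes or disturb anything else on the bench.

Things in the scene. Friction and masses are not known exactly. Their poses are not given: they have to be found in the camera images.
- green_box: grey switch box with a green button (fume extraction): loose, 0.4 to 0.85 kg, 64 x 64 mm, its top face 39 mm above the table; origin at the centre of its underside, z up; all four boxes are alike but for colour and change places
- green_top (a point): centre of the top face of the green round button cap (32 mm across, in the middle of its box); 55 mm above the table while the button is up, and it sinks with the button
- green_button (a joint): how far the green button is pressed down, m: 0 fully up, 0.008 fully down against its stop (the cap then still stands 8 mm above the box). No spring: it slides down against a steady drag of about 2.5 N and stays where it is left; it counts as down beyond 0.006. The cap on it is springy rubber and gives a further 1 mm for every 3 N, 4 mm at most; over 25 N is too rough
- yellow_box: grey switch box with a yellow button (microscope light): loose, 0.4 to 0.85 kg, 64 x 64 mm, its top face 39 mm above the table; origin at the centre of its underside, z up; all four boxes are alike but for colour and change places
- yellow_top (a point): centre of the top face of the yellow round button cap (32 mm across, in the middle of its box); 55 mm above the table while the button is up, and it sinks with the button
- yellow_button (a joint): how far the yellow button is pressed down, m: 0 fully up, 0.008 fully down against its stop (the cap then still stands 8 mm above the box). No spring: it slides down against a steady drag of about 2.5 N and stays where it is left; it counts as down beyond 0.006. The cap on it is springy rubber and gives a further 1 mm for every 3 N, 4 mm at most; over 25 N is too rough
- red_box: grey switch box with a red button (soldering iron): loose, 0.4 to 0.85 kg, 64 x 64 mm, its top face 39 mm above the table; origin at the centre of its underside, z up; all four boxes are alike but for colour and change places
- red_top (a point): centre of the top face of the red round button cap (32 mm across, in the middle of its box); 55 mm above the table while the button is up, and it sinks with the button
- red_button (a joint): how far the red button is pressed down, m: 0 fully up, 0.008 fully down against its stop (the cap then still stands 8 mm above the box). No spring: it slides down against a steady drag of about 2.5 N and stays where it is left; it counts as down beyond 0.006. The cap on it is springy rubber and gives a further 1 mm for every 3 N, 4 mm at most; over 25 N is too rough
- blue_box: grey switch box with a blue button (hot air, to be left alone): loose, 0.4 to 0.85 kg, 64 x 64 mm, its top face 39 mm above the table; origin at the centre of its underside, z up; all four boxes are alike but for colour and change places
- blue_top (a point): centre of the top face of the blue round button cap (32 mm across, in the middle of its box); 55 mm above the table while the button is up, and it sinks with the button
- blue_button (a joint): how far the blue button is pressed down, m: 0 fully up, 0.008 fully down against its stop (the cap then still stands 8 mm above the box). No spring: it slides down against a steady drag of about 2.5 N and stays where it is left; it counts as down beyond 0.006. The cap on it is springy rubber and gives a further 1 mm for every 3 N, 4 mm at most; over 25 N is too rough
- board: finished circuit board on a black carrier, lying flat, 100 x 80 x 14 mm; loose bystander, origin at the centre of its underside
- reel: solder reel in a black steel holder, 90 x 80 mm on the table, 75 mm high; loose bystander, origin at the centre of its underside
- bottle: light blue dispensing bottle with a thin tip, 52 mm across, 100 mm high; loose bystander, origin at the centre of its underside
- jar: small amber jar with a black cap, 48 mm across, 55 mm high; loose bystander, origin at the centre of its underside
- tweezers: steel tweezers lying flat, 120 mm long along x, 6 mm high; loose bystander, origin at the centre of its underside
- screwdriver: screwdriver with a red handle, lying flat, about 170 mm long along x and under 35 mm high; loose bystander, origin near its middle
- bin: clear open parts bin, 100 x 100 mm, 45 mm high; loose bystander, origin at the centre of its underside
Not all that is in view belongs to the job. Leave any pink look-alike of the green_box alone. What is shaped like the red_box but brown or pink is not meant.

How it is judged:
On the way, in this order (a step that is already met when the one before it is completed fails the run):
1. the green button is down (value of joint green_button above 0.006 m), for 0.1 s.
2. the yellow button is down (value of joint yellow_button above 0.006 m), for 0.1 s.
3. the red button is down (value of joint red_button above 0.006 m), for 0.1 s.
At the end, for the whole second after the job is handed in: The green, yellow and red buttons are down (each pushed in more than 6 of its 8 mm), the blue one is up (less than 3 mm in), all four switch boxes stand at rest on the bench within 20 mm of where they were, and every bystander is within 20 mm of where it was (value of joint each of green_button, yellow_button, red_button above 0.006 m and value of joint blue_button below 0.003 m and distance of each of green_box, yellow_box, red_box, blue_box, board, reel, bottle, jar, tweezers, screwdriver, bin from where it was at the start of the episode below 0.02 m and height (world z) of each of green_box, yellow_box, red_box, blue_box below 0.008 m and linear speed of each of green_box, yellow_box, red_box, blue_box below 0.02 m/s); the robot touches nothing.
It fails at once if a button is pushed out of turn: the yellow button is pushed before the green one is down, or the red button is pushed before the green and yellow ones are down ((value of joint yellow_button above 0.003 m and value of joint green_button below 0.006 m) or (value of joint red_button above 0.003 m and value of joint any of green_button, yellow_button below 0.006 m)).
It fails at once if the blue button is pushed (value of joint blue_button above 0.003 m).
It fails at once if a switch box or its button is pressed or gripped with more than 25 N (contact force between any of green_box, yellow_box, red_box, blue_box and the fingers above 25 N or contact force between any of green_box, yellow_box, red_box, blue_box and the arm above 25 N).
It fails at once if a switch box is lifted (underside more than 8 mm up), tipped, or shifted by more than 20 mm (height (world z) of any of green_box, yellow_box, red_box, blue_box above 0.008 m or angle between any of green_box, yellow_box, red_box, blue_box's own z axis and vertical above 0.2 rad or distance of any of green_box, yellow_box, red_box, blue_box from where it was at the start of the episode above 0.02 m).
It fails at once if a bystander on the bench is shifted by more than 20 mm or knocked over (distance of any of board, reel, bottle, jar, tweezers, screwdriver, bin from where it was at the start of the episode above 0.02 m or angle between any of reel, bottle, jar, bin, board's own z axis and vertical above 0.5 rad).
It also fails if it takes over 48 s, if anything falls off the work surface, if the arm or the gripper's body presses on something with over 40 N, if the wrist force passes 120 N, or if a joint passes its speed limit or range.

## Working session

There is one attempt and no reset: what is moved stays moved. The work goes in short steps, Python scripts to look and compute and a tool call to move; the robot and the scene stay as the last step left them, time stands still between calls to the robot, and variables do not carry over. Pictures are saved under pics/ and viewed, at most 10 in all, crops included, and the job is handed in when it is done.

Besides the shell and the picture viewer there is one more tool, called after ">>>" as name(argument=value, ...), one argument or row to a line, values as JSON. servo_tool: Moves the arm, as the interface text tells. Its arguments: {"type":"object","properties":{"commands":{"type":"array"},"grip_force":{"type":"number"}},"required":["commands"]}

```bash
mkdir -p pics; python3 - <<'E'
from cell import manip,get_image,camera_info
import cv2,numpy as np
s=manip.get_state();print({k:np.round(s[k],3) for k in('time','tool_pos','tcp_rot','contact_force','grip_width')})
for n in('top','side'):
    cv2.imwrite(f'pics/{n}0.png',cv2.cvtColor(get_image(n),cv2.COLOR_RGB2BGR))
    c=camera_info(n);print(n,np.round(c['intrinsics'],1).tolist(),np.round(c['extrinsics'],3).tolist())
E
```

```text
{'time': np.float64(0.0), 'tool_pos': array([0.261, 0.595, 0.238]), 'tcp_rot': array([-0.   ,  0.205,  0.979, -0.001]), 'contact_force': array([-0.808,  0.772, -0.171]), 'grip_width': np.float64(0.088)}
top [[419.5, 0.0, 257.6], [0.0, 419.5, 192.8], [0.0, 0.0, 1.0]] [[-0.014, -1.0, -0.006, 0.044], [-0.996, 0.015, -0.087, 0.573], [0.087, 0.005, -0.996, 1.141], [0.0, 0.0, 0.0, 1.0]]
side [[390.4, 0.0, 249.8], [0.0, 390.4, 185.0], [0.0, 0.0, 1.0]] [[0.991, -0.136, 0.001, -0.561], [-0.1, -0.727, -0.679, 0.133], [0.093, 0.673, -0.734, 1.04], [0.0, 0.0, 0.0, 1.0]]
```

View pics/top0.png

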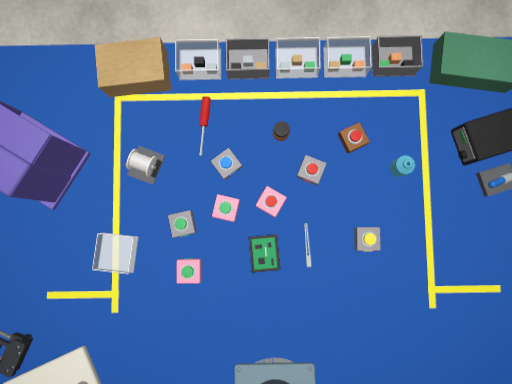

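View pics/side0.png

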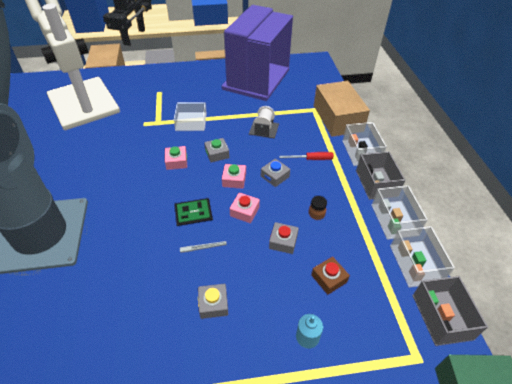

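The grey boxes in the top view are green (181,224), yellow (370,239), red (312,169) and blue (226,163). The pink and brown ones are decoys. In the side view the caps are green (217,145), yellow (212,296), red (284,232) and blue (276,165). I'll refine these by colour and triangulate.

```bash
cat > m.py <<'E'
import cv2,numpy as np
from cell import camera_info
from scipy.optimize import least_squares
seed={'green':((181,224),(217,145)),'yellow':((370,239),(212,296)),'red':((312,169),(284,232)),'blue':((226,163),(276,165))}
hue={'green':60,'yellow':28,'red':0,'blue':108}
def cap(im,c,p,top):
    h=cv2.cvtColor(im,cv2.COLOR_BGR2HSV).astype(int);d=np.abs(h[...,0]-hue[c]);d=np.minimum(d,180-d)
    m=((d<14)&(h[...,1]>110)&(h[...,2]>60)).astype(np.uint8)
    if c=='blue': m=((d<14)&(h[...,2]>185)).astype(np.uint8)
    r=np.zeros_like(m);cv2.circle(r,p,11,1,-1);m&=r
    n,l,st,ce=cv2.connectedComponentsWithStats(m);i=1+np.argmax(st[1:,4]);return ce[i],st[i]
def ray(cam,uv):
    c=camera_info(cam);K=np.array(c['intrinsics']);E=np.array(c['extrinsics'])
    d=E[:3,:3].T@np.linalg.inv(K)@[*uv,1];o=-E[:3,:3].T@E[:3,3];return o,d
def atz(cam,uv,z):
    o,d=ray(cam,uv);return o+d*(z-o[2])/d[2]
if __name__=='__main__':
    T,S=cv2.imread('pics/top0.png'),cv2.imread('pics/side0.png')
    for c,(a,b) in seed.items():
        ct,st=cap(T,c,a,1);cs,ss=cap(S,c,b,0)
        o1,d1=ray('top',ct);o2,d2=ray('side',cs)
        k=np.linalg.lstsq(np.c_[d1,-d2],o2-o1,rcond=None)[0]
        print(c,ct.round(1),st,cs.round(1),ss,'tri',((o1+d1*k[0]+o2+d2*k[1])/2).round(4),'top@.053',atz('top',ct,.053).round(4),'side',atz('side',cs,.053).round(4))
E
python3 m.py
```

```text
green [180.2 223.5] [175 219  11  10  91] [216.  143.2] [212 140   9   8  61] tri [0.4927 0.246  0.0506] top@.053 [0.4909 0.2456 0.053 ] side [0.4945 0.2432 0.053 ]
yellow [369.4 238.8] [364 233  12  12 110] [211.9 294.9] [205 288  14  15 162] tri [ 0.4441 -0.2629  0.0523] top@.053 [ 0.4427 -0.2627  0.053 ] side [ 0.4455 -0.2632  0.053 ]
red [311.9 168.1] [307 163  11  11  98] [284.1 231.3] [279 226  12  12 115] tri [ 0.6374 -0.1139  0.0514] top@.053 [ 0.6362 -0.1136  0.053 ] side [ 0.638 -0.115  0.053]
blue [225.6 162.6] [219 156  15  15 173] [275.9 164.8] [270 161  12  11  82] tri [0.6576 0.1211 0.0554] top@.053 [0.6552 0.1215 0.053 ] side [0.6609 0.1237 0.053 ]
```

The two views agree to about 3 mm, and the cap heights come out at 50–52 mm, as they should. Targets are green (0.493, 0.245), yellow (0.444, -0.263) and red (0.637, -0.114). First I'll move above green with the fingers shut.

>>> servo_tool(
  commands=[
    [0,0,0,-0.88,-0.57,0.1,0],
    [0,0,0,-0.88,-0.57,0.2,0],
    [0,0,0,-0.88,-0.57,0.3,0],
    [0,0,0,-0.88,-0.57,0.4,0],
    [0,0,0,-0.88,-0.57,0.4,0],
    [0,0,0,-0.88,-0.57,0.4,0],
    [0,0,0,-0.88,-0.57,0.4,0],
    [0,0,0,-0.88,-0.57,0.4,0],
  ],
)

```text
time: 1.1
tool_pos: [0.4926, 0.2434, 0.108]
tcp_rot: [-0.0, 0.205, 0.979, -0.0]
contact_force: [0.5, 0.4, -0.5]
grip_width: 0.0104
grasp_force: 0.0
```

```bash
cat > go.py <<'E'
import sys,numpy as np
from cell import manip
from scipy.spatial.transform import Rotation as R
s=manip.get_state();p=np.array(s['tool_pos']);q=np.array(s['tcp_rot'])
r=R.from_quat(q[[1,2,3,0]]);t=np.array(eval(sys.argv[1]))
print(round(s['time'],2),p.round(4),'z axis',r.as_matrix()[:,2].round(3),'F',np.round(s['contact_force'],2),'w',round(s['grip_width'],4),'| total shift shares',(r.inv().apply(t-p)/.05).round(2))
E
python3 go.py '[.493,.245,.065]'
```

```text
1.1 [0.4926 0.2434 0.108 ] z axis [-0. -0. -1.] F [ 0.51  0.38 -0.51] w 0.0104 | total shift shares [0.01 0.03 0.86]
```

```bash
python3 - <<'E'
from cell import get_image,camera_info
import cv2,numpy as np
i=get_image('wrist');c=camera_info('wrist')
cv2.imwrite('pics/w1.png',cv2.cvtColor(i,cv2.COLOR_RGB2BGR))
K=np.array(c['intrinsics']);T=np.array(c['tool_from_camera']);print(K.round(1).tolist(),T.round(3).tolist())
# predicted pixel of point below TCP at cap height
for z in(0,.053):
  p=(np.linalg.inv(T)@[0,0,z,1])[:3];th=np.arctan2(np.hypot(p[0],p[1]),p[2]);d=p[:2]/np.hypot(*p[:2])
  print(z,K[:2,2]+K[0,0]*th*d)
E
```

```text
[[297.3, 0.0, 255.6], [0.0, 297.3, 191.2], [0.0, 0.0, 1.0]] [[0.0, -0.96, -0.28, 0.073], [1.0, 0.0, 0.001, 0.0], [-0.001, -0.28, 0.96, -0.146], [0.0, 0.0, 0.0, 1.0]]
0 [254.87685696 244.63924398]
0.053 [254.9716616  211.32605343]
```

View pics/w1.png

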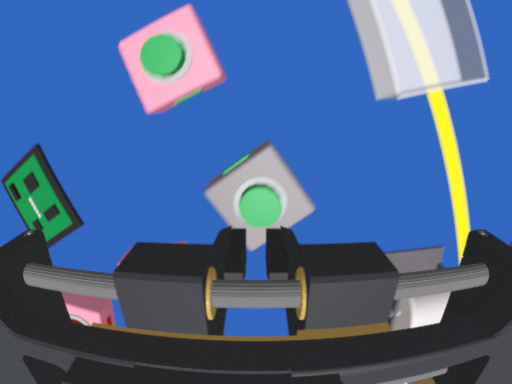

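The wrist view shows the green cap on its grey box at (260,205), against a predicted (255,211). That puts it a few mm off, so I'll shift +2 mm in tool x and y and descend.

>>> servo_tool(
  commands=[
    [0,0,0,0.05,0.06,0.3,0],
    [0,0,0,0,0,0.3,0],
    [0,0,0,0,0,0.3,0],
    [0,0,0,0,0,0.06,0],
    [0,0,0,0,0,0.04,0],
    [0,0,0,0,0,0.04,0],
    [0,0,0,0,0,0.04,0],
    [0,0,0,0,0,0.04,0],
  ],
)

```text
time: 2.15
tool_pos: [0.4912, 0.2487, 0.053]
tcp_rot: [0.0, 0.205, 0.979, 0.0]
contact_force: [-0.2, -0.3, 1.8]
grip_width: 0.0004
grasp_force: 1.1
```

>>> servo_tool(
  commands=[
    [0,0,0,0,0,0.03,0],
    [0,0,0,0,0,0.03,0],
    [0,0,0,0,0,0.03,0],
    [0,0,0,0,0,0.03,0],
    [0,0,0,0,0,0.02,0],
    [0,0,0,0,0,0,0],
    [0,0,0,0,0,0,0],
    [0,0,0,0,0,0,0],
  ],
)

```text
time: 3.15
tool_pos: [0.4911, 0.2487, 0.0459]
tcp_rot: [0.0, 0.205, 0.979, 0.0]
contact_force: [0.5, 0.1, 4.8]
grip_width: 0.0002
grasp_force: 2.3
```

>>> servo_tool(
  commands=[
    [0,0,0,0,0,0.02,0],
    [0,0,0,0,0,0.01,0],
    [0,0,0,0,0,0,0],
    [0,0,0,0,0,0,0],
    [0,0,0,0,0,0,0],
    [0,0,0,0,0,0,0],
    [0,0,0,0,0,0,0],
    [0,0,0,0,0,0,0],
  ],
)

```text
time: 4.15
tool_pos: [0.4912, 0.2487, 0.0446]
tcp_rot: [0.0, 0.205, 0.979, 0.0]
contact_force: [0.5, 0.3, 8.8]
grip_width: 0.0004
grasp_force: 4.1
```

```bash
python3 go.py '[.444,-.263,.120]'
```

```text
4.15 [0.4912 0.2487 0.0446] z axis [ 0.  0. -1.] F [0.54 0.33 8.83] w 0.0004 | total shift shares [-3.25 -9.75 -1.51]
```

The force rises at about 3 N/mm, so green is on its stop. I'll lift and go to yellow.

>>> servo_tool(
  commands=[
    [0,0,0,0,0,-0.4,0],
    [0,0,0,0,0,-0.9,0],
    [0,0,0,-0.3,-0.85,-0.2,0],
    [0,0,0,-0.3,-0.9,0,0],
    [0,0,0,-0.3,-0.9,0,0],
    [0,0,0,-0.3,-0.9,0,0],
    [0,0,0,-0.3,-0.9,0,0],
    [0,0,0,-0.3,-0.9,0,0],
  ],
)

```text
time: 5.15
tool_pos: [0.4646, -0.034, 0.1187]
tcp_rot: [-0.001, 0.205, 0.979, -0.0]
contact_force: [0.1, -0.1, -0.8]
grip_width: -0.0
grasp_force: 0.0
```

>>> servo_tool(
  commands=[
    [0,0,0,-0.3,-0.9,0,0],
    [0,0,0,-0.3,-0.9,0,0],
    [0,0,0,-0.3,-0.9,0,0],
    [0,0,0,-0.3,-0.9,0,0],
    [0,0,0,-0.25,-0.8,0,0],
    [0,0,0,0,0,0,0],
    [0,0,0,0,0,0,0],
    [0,0,0,0,0,0,0],
  ],
)

```text
time: 6.15
tool_pos: [0.4438, -0.2614, 0.119]
tcp_rot: [-0.0, 0.204, 0.979, 0.0]
contact_force: [-0.2, -0.1, 0.0]
grip_width: 0.0002
grasp_force: 0.0
```

```bash
python3 go.py '[.444,-.263,.065]'; cat > w.py <<'E'
import sys,cv2,numpy as np
from m import cap
from cell import manip,get_image,camera_info
from scipy.spatial.transform import Rotation as R
s=manip.get_state();c=camera_info('wrist');K=np.array(c['intrinsics']);T=np.array(c['tool_from_camera'])
im=cv2.cvtColor(get_image('wrist'),cv2.COLOR_RGB2BGR);cv2.imwrite(f'pics/w_{sys.argv[1]}.png',im)
h=int(s['tool_pos'][2]*1000)/1000-.054
col=sys.argv[1]
hsv=cv2.cvtColor(im,cv2.COLOR_BGR2HSV).astype(int);hue={'green':60,'yellow':28,'red':0}[col]
d=np.abs(hsv[...,0]-hue);d=np.minimum(d,180-d);m=((d<12)&(hsv[...,1]>120)&(hsv[...,2]>60)).astype(np.uint8)
n,l,st,ce=cv2.connectedComponentsWithStats(m)
for i in range(1,n):
  if st[i,4]<300: continue
  v=ce[i]-K[:2,2];r=np.hypot(*v);th=r/K[0,0];dc=np.array([*(np.sin(th)*v/r),np.cos(th)])
  dt=T[:3,:3]@dc;o=T[:3,3];p=o+dt*(h-o[2])/dt[2]
  q=np.array(s['tcp_rot']);print(ce[i].round(1),st[i],'tool xy mm',(p[:2]*1000).round(1),'world',(R.from_quat(q[[1,2,3,0]]).apply(p)+s['tool_pos']).round(4))
E
python3 w.py yellow
```

```text
6.15 [ 0.4438 -0.2614  0.119 ] z axis [-0.001  0.001 -1.   ] F [-0.18 -0.14  0.01] w 0.0002 | total shift shares [-0.02 -0.03  1.08]
[ 60.8 177. ] [   0   89  129  186 3282] tool xy mm [  24.3 -164.9] world [ 0.3556 -0.4028  0.0549]
[255.1 201.8] [ 235  181   41   42 1352] tool xy mm [3.5 0.1] world [ 0.4406 -0.2599  0.055 ]
[257.9 333.5] [  78  321  295   20 1638] tool xy mm [-127.5    2.7] world [ 0.5617 -0.3099  0.0548]
```

View pics/w_yellow.png

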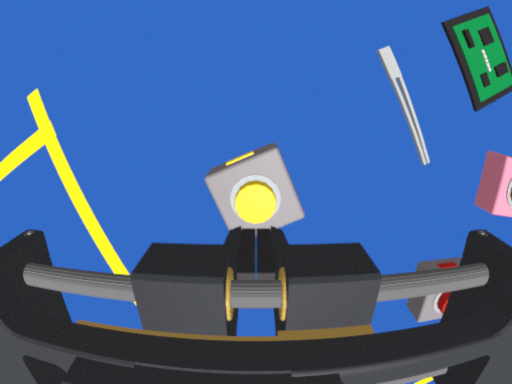

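The wrist view shows the yellow cap at (255,202), within 3.5 mm of the TCP. I'll descend with a 1 mm correction.

>>> servo_tool(
  commands=[
    [0,0,0,0.03,0,0.4,0],
    [0,0,0,0,0,0.4,0],
    [0,0,0,0,0,0.3,0],
    [0,0,0,0,0,0.1,0],
    [0,0,0,0,0,0.04,0],
    [0,0,0,0,0,0.04,0],
    [0,0,0,0,0,0.04,0],
    [0,0,0,0,0,0,0],
  ],
)

```text
time: 7.2
tool_pos: [0.4427, -0.2627, 0.0535]
tcp_rot: [0.0, 0.205, 0.979, -0.0]
contact_force: [0.2, -0.5, 2.0]
grip_width: 0.0004
grasp_force: 0.9
```

>>> servo_tool(
  commands=[
    [0,0,0,0,0,0.03,0],
    [0,0,0,0,0,0.03,0],
    [0,0,0,0,0,0.03,0],
    [0,0,0,0,0,0.03,0],
    [0,0,0,0,0,0.03,0],
    [0,0,0,0,0,0,0],
    [0,0,0,0,0,0,0],
    [0,0,0,0,0,0,0],
  ],
)

```text
time: 8.2
tool_pos: [0.4426, -0.2627, 0.0459]
tcp_rot: [0.0, 0.205, 0.979, -0.0]
contact_force: [1.6, -0.8, 4.7]
grip_width: 0.0003
grasp_force: 2.3
```

>>> servo_tool(
  commands=[
    [0,0,0,0,0,0.02,0],
    [0,0,0,0,0,0.01,0],
    [0,0,0,0,0,0,0],
    [0,0,0,0,0,0,0],
    [0,0,0,0,0,0,0],
    [0,0,0,0,0,0,0],
    [0,0,0,0,0,0,0],
    [0,0,0,0,0,0,0],
  ],
)

```text
time: 9.2
tool_pos: [0.4426, -0.2627, 0.0446]
tcp_rot: [0.0, 0.205, 0.979, -0.0]
contact_force: [1.8, -0.6, 8.4]
grip_width: 0.0005
grasp_force: 4.1
```

```bash
python3 go.py '[.637,-.1143,.120]'
```

```text
9.2 [ 0.4426 -0.2627  0.0446] z axis [ 0.001 -0.    -1.   ] F [ 1.82 -0.57  8.43] w 0.0005 | total shift shares [-2.37  4.28 -1.51]
```

Yellow is on its stop. Next is red.

>>> servo_tool(
  commands=[
    [0,0,0,0,0,-0.4,0],
    [0,0,0,0,0,-0.9,0],
    [0,0,0,-0.45,0.85,-0.2,0],
    [0,0,0,-0.48,0.85,0,0],
    [0,0,0,-0.48,0.86,0,0],
    [0,0,0,-0.48,0.86,0,0],
    [0,0,0,-0.48,0.86,0,0],
    [0,0,0,0,0,0,0],
  ],
)

```text
time: 10.2
tool_pos: [0.6383, -0.1092, 0.118]
tcp_rot: [-0.001, 0.202, 0.979, 0.001]
contact_force: [-0.4, -0.0, -0.1]
grip_width: 0.0004
grasp_force: 0.0
```

```bash
python3 go.py '[.637,-.1143,.065]'; python3 w.py red
```

```text
10.2 [ 0.6383 -0.1092  0.118 ] z axis [-0.001  0.003 -1.   ] F [-0.44 -0.02 -0.12] w 0.0004 | total shift shares [-0.02 -0.11  1.06]
[346.2  39.1] [ 325   18   43   43 1395] tool xy mm [124.8  64.9] world [0.5494 0.     0.0553]
[250.4 202.5] [ 231  182   40   42 1338] tool xy mm [ 3.3 -3.3] world [ 0.6339 -0.1108  0.055 ]
```

View pics/w_red.png

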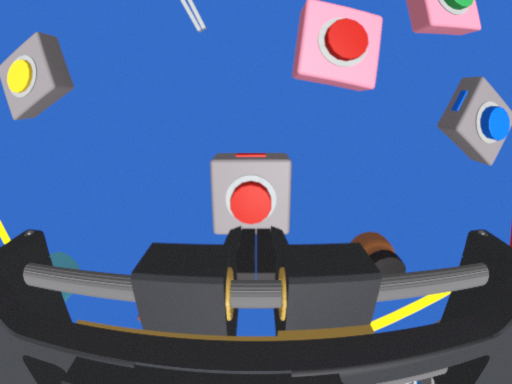

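The wrist view shows the red cap on its grey box at (250,202), about 3 mm off in tool -y and +x. I'll correct that and descend.

>>> servo_tool(
  commands=[
    [0,0,0,0.03,-0.08,0.4,0],
    [0,0,0,0,0,0.4,0],
    [0,0,0,0,0,0.3,0],
    [0,0,0,0,0,0.1,0],
    [0,0,0,0,0,0.04,0],
    [0,0,0,0,0,0.04,0],
    [0,0,0,0,0,0.04,0],
    [0,0,0,0,0,0,0],
  ],
)

```text
time: 11.25
tool_pos: [0.6344, -0.1173, 0.0537]
tcp_rot: [0.001, 0.205, 0.979, 0.0]
contact_force: [0.6, -0.3, 0.9]
grip_width: 0.0002
grasp_force: 0.9
```

>>> servo_tool(
  commands=[
    [0,0,0,0,0,0.03,0],
    [0,0,0,0,0,0.03,0],
    [0,0,0,0,0,0.03,0],
    [0,0,0,0,0,0.03,0],
    [0,0,0,0,0,0.03,0],
    [0,0,0,0,0,0,0],
    [0,0,0,0,0,0,0],
    [0,0,0,0,0,0,0],
  ],
)

```text
time: 12.25
tool_pos: [0.6343, -0.1173, 0.046]
tcp_rot: [0.0, 0.205, 0.979, 0.0]
contact_force: [2.4, -0.3, 4.0]
grip_width: 0.0004
grasp_force: 2.2
```

>>> servo_tool(
  commands=[
    [0,0,0,0,0,0.02,0],
    [0,0,0,0,0,0.01,0],
    [0,0,0,0,0,0,0],
    [0,0,0,0,0,0,0],
    [0,0,0,0,0,0,0],
    [0,0,0,0,0,0,0],
    [0,0,0,0,0,0,0],
    [0,0,0,0,0,0,0],
  ],
)

```text
time: 13.25
tool_pos: [0.6343, -0.1173, 0.0448]
tcp_rot: [0.0, 0.205, 0.979, 0.0]
contact_force: [0.8, 0.4, 7.6]
grip_width: 0.0004
grasp_force: 3.9
```

>>> servo_tool(
  commands=[
    [0,0,0,0,0,-0.3,0],
    [0,0,0,0,0,-0.9,0],
    [0,0,0,0,0,-0.9,0],
    [0,0,0,0,0,-0.9,0],
    [0,0,0,0,0,-0.5,0],
    [0,0,0,0,0,0,0],
    [0,0,0,0,0,0,0],
    [0,0,0,0,0,0,0],
  ],
)

```text
time: 14.25
tool_pos: [0.6327, -0.1171, 0.2175]
tcp_rot: [-0.002, 0.205, 0.979, -0.0]
contact_force: [0.4, -0.2, 0.2]
grip_width: 0.0004
grasp_force: 0.0
```

```bash
python3 - <<'E'
from cell import get_image
import cv2
for n in('top','side'): cv2.imwrite(f'pics/{n}1.png',cv2.cvtColor(get_image(n),cv2.COLOR_RGB2BGR))
E
```

```text
(no output)
```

View pics/side1.png

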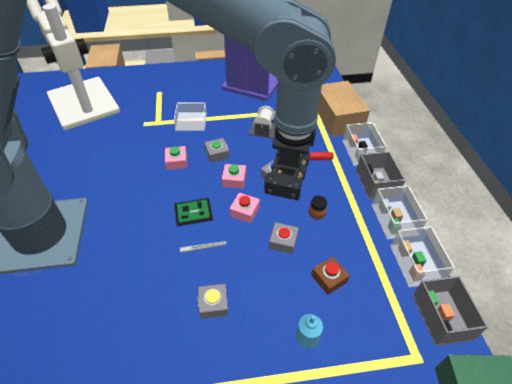

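The side view shows the green (217,147), yellow (212,297) and red (284,234) caps lower than before. The boxes and visible bystanders are where they were, and the arm is clear.

```bash
python3 -c "
from cell import workorder
print(workorder.job_done())"
```

```text
the job is handed in; nothing more can be done
None
```

I pressed green, then yellow, then red, each down onto its stop with under 9 N on the last reading. Blue was left alone, nothing visible in the last side view had moved, and the job was handed in at about 14 s; no verdict came back.

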